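Find the rocking caddy lid and press it home

TASK

One of the four identical press-in lids on the grey caddy is not home: press the lids near an outside edge, not in the middle, with the fingertips until you find the one that rocks under the push. Then press that lid down firmly in its middle until it sits flush and level like the others, and finish with the fingertips still pressing it down so that its seal takes. Do not pinch or lift any lid, and leave the other things where they are.

Things in the scene. Friction and masses are not known exactly. Their poses are not given: they have to be found in the camera images.
- caddy: Fixed grey plastic caddy, 190 x 254 x 60 mm high: a 2 x 2 block of square 68 mm wells, each closed by a press-in lid, and a low open pen trough along its -y side. Origin on the counter under the middle of the four lids; z up, +y away from the trough. Lid middles at x, y = +/-47 mm in this frame. Its place varies by about 10 cm, its turn by up to 0.5 rad.
- lid_a: White press-in lid with a grey panel, +x +y corner of the caddy (its axes). Square plate 86 x 86 x 8 mm over a 66 mm plug 9 mm deep; flat top. Origin at the middle of the plate's underside; z up, sides along the caddy's axes. Home: underside level on the caddy, 60 mm above the counter, and it neither tips nor sinks when pressed.
- lid_b: White press-in lid with a grey panel, +x -y corner of the caddy (its axes). Same shape and origin as lid_a. One of the four, not always the same, is not home: it balances level, 4.5 mm proud, on a stiff catch 16 mm wide under its middle.
- lid_c: White press-in lid with a grey panel, -x +y corner of the caddy (its axes). Same shape and origin as lid_a. Behaviour of the loose lid: a push of 2 to 6 N near an edge (34 mm from its middle) tips it about 0.12 rad till that edge meets the caddy (a fingertip there stops 1 to 3 mm higher than on a home lid); let go, it levels itself.
- lid_d: White press-in lid with a grey panel, -x -y corner of the caddy (its axes). Same shape and origin as lid_a. Seating the loose lid: more than 12 N on its middle (15 to 20 N is right) drives the catch down, and the lid then stays home.
- marker_lying: Bystander: chunky green marker, 127 mm long, 24 mm thick, lying in the pen trough; origin under its middle.
- marker_standing: Bystander: chunky green marker standing on end beside the caddy, 127 mm high, 24 mm thick; origin at its foot.
- coaster: Bystander: blue ceramic coaster, 96 mm across, 8 mm thick; origin under its middle.
- mug: Bystander: terracotta mug on the coaster, 78 mm across, 88 mm high; origin under its middle.
- clamp: Bystander: orange and black plastic bar clamp lying beside the trough, 120 x 70 x 20 mm; origin under its middle.
- jar: Bystander: amber jar with a black cap, 60 mm across, 90 mm high; origin under its middle.

How it is judged:
On the way:
1. the loose lid rocks (tips more than 0.03 rad) under a fingertip pressing near its edge (((angle between lid_a's own z axis and vertical above 0.03 rad and contact force between the fingers and lid_a above 0.3 N) or (angle between lid_b's own z axis and vertical above 0.03 rad and contact force between the fingers and lid_b above 0.3 N) or (angle between lid_c's own z axis and vertical above 0.03 rad and contact force between the fingers and lid_c above 0.3 N) or (angle between lid_d's own z axis and vertical above 0.03 rad and contact force between the fingers and lid_d above 0.3 N))), for 0.1 s.
At the end, for the whole second after the job is handed in: All four lids are home (underside less than 1.5 mm above the caddy's top, tilted less than 0.025 rad), and the fingers are still pressing, with 1.5 to 40 N, on the lid that was loose (the one that has gone down more than 3 mm) (z of each of lid_a, lid_b, lid_c, lid_d in the frame of caddy below 0.0615 m and angle between each of lid_a, lid_b, lid_c, lid_d's own z axis and vertical below 0.025 rad and ((distance of lid_a from where it was at the start of the episode above 0.003 m and contact force between the fingers and lid_a between 1.5 and 40 N) or (distance of lid_b from where it was at the start of the episode above 0.003 m and contact force between the fingers and lid_b between 1.5 and 40 N) or (distance of lid_c from where it was at the start of the episode above 0.003 m and contact force between the fingers and lid_c between 1.5 and 40 N) or (distance of lid_d from where it was at the start of the episode above 0.003 m and contact force between the fingers and lid_d between 1.5 and 40 N))); the arm keeps its last pose, push and grip.
It fails at once if a lid is lifted (more than 12 mm above its home height) (z of any of lid_a, lid_b, lid_c, lid_d in the frame of caddy above 0.072 m).
It fails at once if a bystander is moved more than 20 mm (distance of any of marker_lying, marker_standing, coaster, mug, clamp, jar from where it was at the start of the episode above 0.02 m).
It fails at once if a lid is pressed with more than 60 N (contact force between the fingers and lid_a above 60 N or contact force between the fingers and lid_b above 60 N or contact force between the fingers and lid_c above 60 N or contact force between the fingers and lid_d above 60 N).
It also fails if it takes over 48 s, if anything falls off the work surface, if the arm or the gripper's body presses on something with over 40 N, if the wrist force passes 120 N, or if a joint passes its speed limit or range.

ROBOT

A 7-joint arm with a two-finger parallel gripper is mounted at the origin on the work surface. World frame = base frame: x ahead of the robot, y to its left, z up, the work surface at z = 0. Lengths are in m, angles in rad, forces in N, time in s.
With the tool pointing down it reaches from about 0.425 to 0.875 m from the base axis. Payload 4.7 kg.
Tool frame: the origin (TCP) lies midway between the tips of the shut fingers; the grasp point (between the pads) lies 19 mm behind it; x points along the fingers, z is the direction in which the jaws open and shut, and the axes are right-handed (so a half turn about x gives the same grasp; the last joint's range is limited). The gripper opens to 87 mm and grips with 3 to 60 N. Pads are 19 mm wide; open, the fingers measure 117 mm over their backs; the gripper's body (75 mm by 190 mm) begins 51 mm behind the grasp point.
Start: joints at [0.014, 0.321, -0.07, 1.45, 0.023, 1.371, -0.057], TCP at [0.65, -0, 0.223] pointing down, gripper open.
Joint ranges: [-2.86, 2.86], [-0.3, 2.09], [-1.38, 1.24], [0.06, 2.45], [-1.56, 4.7], [0.09, 2.05], [-2.69, 2.69]. Speed limits (rad/s): [2.57, 2.57, 3.14, 3.14, 3.14, 3.14, 3.14].

INTERFACE

Orientations are given as a rotation vector (axis times angle).
In Python, from bench import ctrl gives the robot as it stands.
- The arm moves only by the shell command python3 -m pendant 'ROWS' [OPENING] [FORCE]. ROWS is JSON, a list of rows, each an object with "travel": the shift along the tool's x, y, z in m, a list of three; "twist": the turn about the tool's x in rad. In form: [{"travel": [x, y, z], "twist": twist}, ...]. A call has 1 to 10 rows; each row is the pose to reach, as a shift and turn from the pose measured when the call began, along the tool's axes at that moment; what a row does not reach only later rows make up. A row lasts 1/8 s, in which the tool goes at most 62.5 mm and 10.7 degrees, less where a joint would pass 70% of its speed; a pose out of reach is approached as far as the arm can. A call with a gripper value outside its range is refused whole. OPENING is the opening, from -1 (shut) to 1 (fully open), so that 0 is half open, set as the call begins (- or left out, the last holds). The fingers move at their own pace and stop on an object; FORCE is the grip in N (left out, the last holds). Time passes only in rows, so rows that repeat a pose let the fingers close. It gives the time, the measured TCP pose, the force and the opening at its end, in the units of the state.
- ctrl.get_state(): the state, without advancing time (a new reading comes with each control period).
- ctrl.get_image(name): name is "scene" or "side" or "wrist"; returns the picture (384x512x3 uint8, red, green, blue); there is no depth.
- ctrl.camera_model(name): a dict with "K" (3x3 intrinsics, pixels), "distortion" ([k1, k2, p1, p2, k3] as OpenCV has them; the pictures are not rectified), "rvec" (rotation vector, rad) and "tvec" (3), from world to camera coordinates, as OpenCV has them; the wrist camera has in their place "T_tool_cam" (4x4, takes a point from camera to tool coordinates, whose origin is the TCP and whose axes are the tool frame's). Camera axes: x right, y down, z forward; pixel columns grow to the right and rows downward; lengths in m; the calibration is good to about 2 mm. A picture is of the moment at which its call begins: read the wrist's pose just before it. camera_model takes no time and is no camera call.
- ctrl.close_job(): hands the job in, once; it reports no verdict.
The state is a dict: "time": time; "joint_positions": joint angles; "qd": joint speeds; "joint_torque": joint torques, N m; "position": TCP position; "tool_rot": TCP orientation; "ft_force": force on the tool from outside, world axes, zero at the start; "torque": the same for the moment, N m; "grip_width": opening from 0.0 (shut) to 1.0 (fully open).
Only numpy, scipy, OpenCV 4.12 (cv2) and the standard library are available. Lean on these libraries where they do the work, as an engineer would, in place of code of your own. Each camera call takes 0.05 s, during which the arm holds its last target.

## Working session

There is one attempt and no reset: what is moved stays moved. The work goes in short steps, Python scripts to look and compute and a shell command to move; the robot and the scene stay as the last step left them, time stands still between calls to the robot, and variables do not carry over. Pictures are saved under pics/ and viewed, and the job is handed in when it is done.

```bash
ls; mkdir -p pics; python3 - <<'E'
from bench import ctrl
import cv2
for n in ["scene","side","wrist"]:
    s=ctrl.get_state()
    cv2.imwrite(f"pics/{n}0.png",ctrl.get_image(n)[:,:,::-1])
    print(n,ctrl.camera_model(n))
print(ctrl.get_state())
E
```

```text
pics
scene {'K': array([[462.05924238,   0.        , 258.69041274],
       [  0.        , 462.05924238, 190.63083531],
       [  0.        ,   0.        ,   1.        ]]), 'distortion': array([-0.05781108,  0.        ,  0.        ,  0.        ,  0.        ]), 'rvec': array([ 2.01029563,  1.19088661, -0.56163151]), 'tvec': array([-0.28867989, -0.25237367,  1.33598874])}
side {'K': array([[482.11709388,   0.        , 258.1413242 ],
       [  0.        , 482.11709388, 191.44154133],
       [  0.        ,   0.        ,   1.        ]]), 'distortion': array([-0.08114794,  0.        ,  0.        ,  0.        ,  0.        ]), 'rvec': array([ 0.54898858, -2.58608288,  1.33487192]), 'tvec': array([0.54320609, 0.17142563, 0.85209006])}
wrist {'K': array([[331.79967785,   0.        , 253.82300782],
       [  0.        , 331.79967785, 187.42314021],
       [  0.        ,   0.        ,   1.        ]]), 'distortion': array([0.02947122, 0.        , 0.        , 0.        , 0.        ]), 'T_tool_cam': array([[-2.94788839e-04, -2.89240411e-01,  9.57256443e-01,
        -1.62438136e-01],
       [ 2.11568
[... 241 characters left out ...]
{'time': 0.15, 'joint_positions': array([ 0.01410793,  0.32165541, -0.07012943,  1.451361  ,  0.02259483,
        1.37078856, -0.05690715]), 'qd': array([-0.00075462, -0.00198441,  0.0007421 , -0.00457799, -0.00104249,
        0.00033209, -0.00158786]), 'joint_torque': array([ 2.16972071e-04, -4.91794288e+01, -4.04079035e-01, -3.12878716e+01,
       -6.39387709e-02,  4.04033612e-02,  9.90178205e-05]), 'position': array([ 6.49600147e-01, -2.11108378e-05,  2.21728316e-01]), 'tool_rot': array([-9.01239875e-05,  1.57221973e+00, -1.17143514e-05]), 'ft_force': array([-0.57754495, -0.0408015 ,  0.06750232]), 'torque': array([-0.02321165,  0.02319745,  0.03584972]), 'grip_width': 1.0008375878632065}
```

View pics/scene0.png

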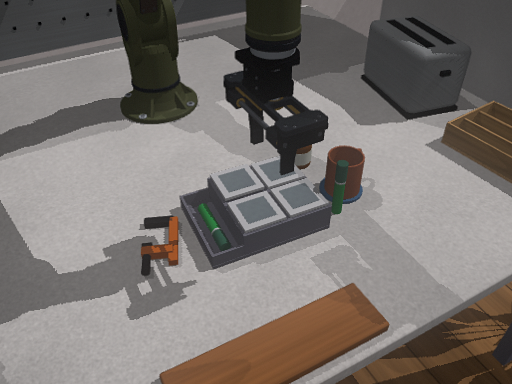

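View pics/side0.png

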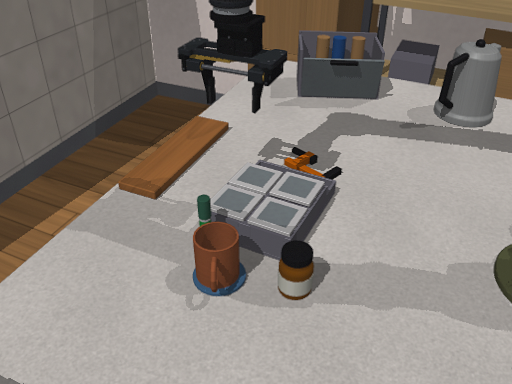

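View pics/wrist0.png

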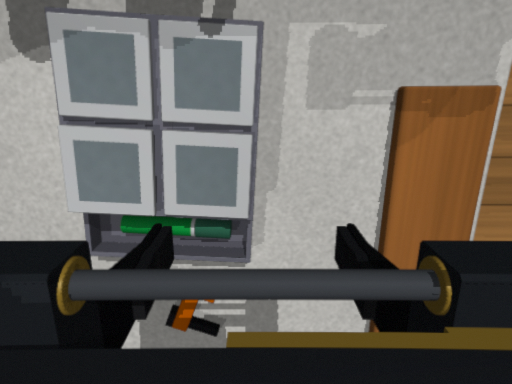

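```bash
python3 - <<'E'
import cv2
a=cv2.imread('pics/wrist0.png')[0:270,40:280]
cv2.imwrite('pics/w0z.png',cv2.resize(a,None,fx=2.2,fy=2.2,interpolation=cv2.INTER_CUBIC))
a=cv2.imread('pics/side0.png')[150:260,190:350]
cv2.imwrite('pics/s0z.png',cv2.resize(a,None,fx=5,fy=5,interpolation=cv2.INTER_CUBIC))
a=cv2.imread('pics/scene0.png')[145:265,175:335]
cv2.imwrite('pics/c0z.png',cv2.resize(a,None,fx=5,fy=5,interpolation=cv2.INTER_CUBIC))
E
```

```text
(no output)
```

View pics/w0z.png

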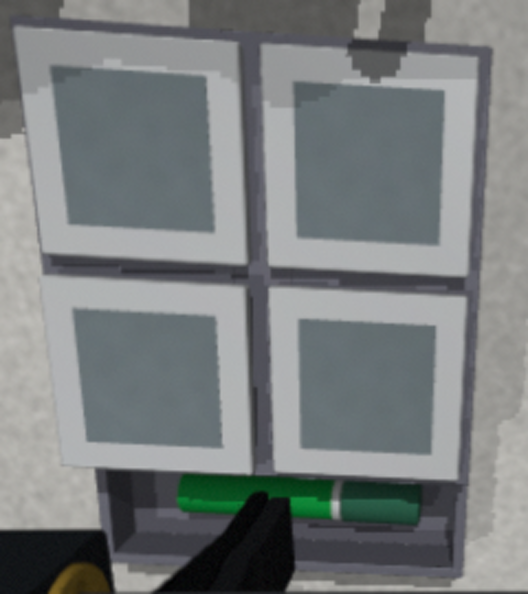

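View pics/s0z.png

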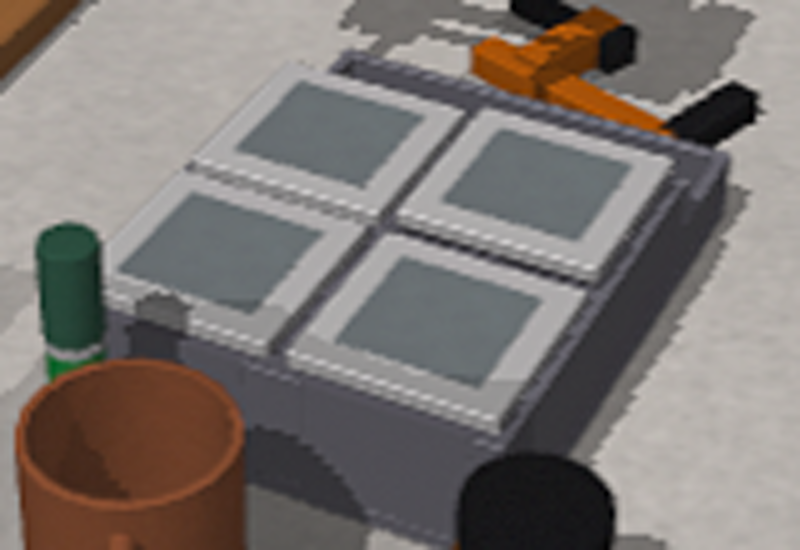

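View pics/c0z.png

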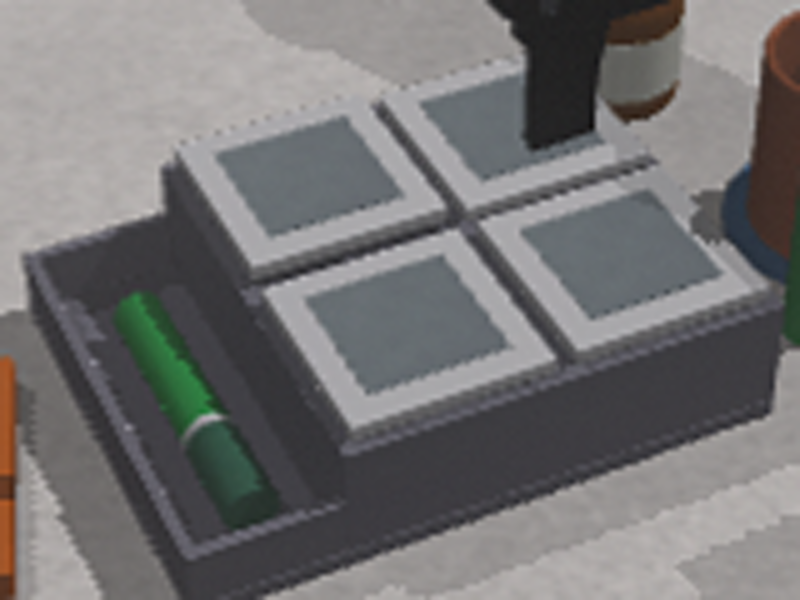

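```bash
cat > h.py <<'E'
import numpy as np,cv2
from scipy.optimize import least_squares
from scipy.spatial.transform import Rotation as R
from bench import ctrl
m=ctrl.camera_model('wrist')
C={'c':[(47*-1,47)],'a':[(47,47)],'d':[(-47,-47)],'b':[(47,-47)]}
def world2pix(P,pos,rot):
    Tt=np.eye(4);Tt[:3,:3]=R.from_rotvec(rot).as_matrix();Tt[:3,3]=pos
    T=np.linalg.inv(Tt@m['T_tool_cam'])
    return cv2.projectPoints(np.array(P,float),cv2.Rodrigues(T[:3,:3])[0],T[:3,3],m['K'],m['distortion'])[0][:,0]
def lidpts(l,p,z):
    cx,cy=C[l][0]; o=[(-43,43),(43,43),(43,-43),(-43,-43)]
    c,s=np.cos(p[2]),np.sin(p[2])
    return [[p[0]+c*(cx+u)/1e3-s*(cy+v)/1e3,p[1]+s*(cx+u)/1e3+c*(cy+v)/1e3,z] for u,v in o]
E
python3 - <<'E'
from h import *
z={'c':[(14,26),(238,42),(246,264),(42,252)],'a':[(261,43),(478,56),(465,276),(271,267)],
'd':[(41,276),(247,287),(253,474),(63,465)],'b':[(270,286),(466,296),(459,480),(275,472)]}
px={k:np.array(v)/2.2+[40,0]-0.27 for k,v in z.items()}
s=ctrl.get_state()
def f(p): return np.concatenate([(world2pix(lidpts(l,p,p[3+i]),s['position'],s['tool_rot'])-px[l]).ravel() for i,l in enumerate('abcd')])
for free in (1,0):
    g=f if free else (lambda q: f(np.r_[q,[.068]*4]))
    r=least_squares(g,[.57,.1,-.05]+[.068]*4*free)
    print(r.x.round(4),np.sqrt(np.mean(r.fun**2)),np.abs(r.fun).max())
p=r.x
c,sn=np.cos(p[2]),np.sin(p[2])
for l in 'abcd':
    cx,cy=np.array(C[l][0])/1e3
    for k,(u,v) in {'mid':(0,0),'edge_y':(0,.034*np.sign(cy))}.items():
        print(l,k,(p[0]+c*(cx+u)-sn*(cy+v)).round(4),(p[1]+sn*(cx+u)+c*(cy+v)).round(4))
E
```

```text
[ 0.5566  0.0463 -0.0494  0.0634  0.0654  0.0662  0.0699] 0.5531204932501917 1.3157424201725405
[ 0.5568  0.0462 -0.0511] 0.891186766290304 2.0053519268835203
a mid 0.6062 0.0908
a edge_y 0.6079 0.1247
b mid 0.6014 -0.0031
b edge_y 0.5996 -0.0371
c mid 0.5123 0.0956
c edge_y 0.514 0.1295
d mid 0.5075 0.0017
d edge_y 0.5058 -0.0323
```

```bash
python3 -m pendant '[{"travel":[0,-0.01,-0.05],"twist":0},{"travel":[0.02,-0.03,-0.1],"twist":0},{"travel":[0.06,-0.030,-0.144],"twist":0},{"travel":[0.1,-0.030,-0.144],"twist":0},{"travel":[0.125,-0.030,-0.144],"twist":0},{"travel":[0.135,-0.030,-0.144],"twist":0},{"travel":[0.135,-0.030,-0.144],"twist":0},{"travel":[0.135,-0.030,-0.144],"twist":0}]' -1 20; python3 - <<'E'
from bench import ctrl
import cv2
cv2.imwrite("pics/side1.png",ctrl.get_image("side")[:,:,::-1])
cv2.imwrite("pics/wrist1.png",ctrl.get_image("wrist")[:,:,::-1])
print(ctrl.get_state())
E
```

```text
time: 1.15
position: [0.5064, -0.03, 0.0881]
tool_rot: [-0.0, 1.57, -0.0]
ft_force: [0.7, -0.2, 0.1]
grip_width: 0.172
{'time': 1.25, 'joint_positions': array([ 6.81453111e-02,  1.34738596e-01, -6.54526357e-02,  1.95922219e+00,
        1.03129029e-02,  1.04735135e+00, -1.80272994e-03]), 'qd': array([ 1.51118038e-03, -7.09202502e-04,  5.68197849e-05,  4.38405597e-03,
       -1.04833981e-04, -2.59629246e-03, -7.49668941e-04]), 'joint_torque': array([-1.23857967e-04, -3.50585353e+01, -1.32062878e-01, -2.75450975e+01,
       -5.46332134e-02,  4.39677935e-02, -1.10904632e-04]), 'position': array([ 0.50635397, -0.03005524,  0.08805818]), 'tool_rot': array([-1.65550544e-04,  1.57020825e+00, -6.65450924e-05]), 'ft_force': array([ 0.08847687, -0.55944732, -0.41183378]), 'torque': array([ 0.02558253, -0.02503139, -0.02256589]), 'grip_width': 0.08382939967217713}
```

View pics/side1.png

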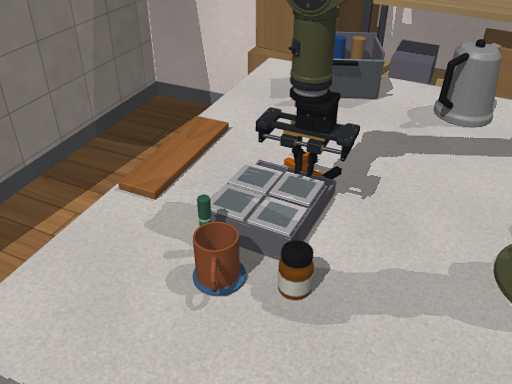

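View pics/wrist1.png

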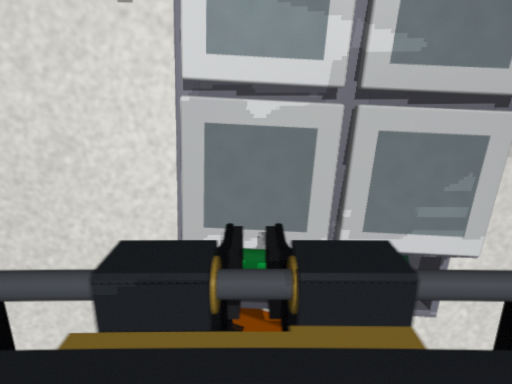

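```bash
python3 -m pendant '[{"travel":[0.005,0,0],"twist":0},{"travel":[0.012,0,0],"twist":0},{"travel":[0.014,0,0],"twist":0},{"travel":[0.014,0,0],"twist":0}]'; python3 -m pendant '[{"travel":[0.0015,0,0],"twist":0},{"travel":[0.003,0,0],"twist":0},{"travel":[0.003,0,0],"twist":0}]'
```

```text
time: 1.75
position: [0.5061, -0.03, 0.0737]
tool_rot: [-0.0, 1.571, -0.0]
ft_force: [1.1, 0.2, 0.8]
grip_width: 0.003
time: 2.12
position: [0.5063, -0.0307, 0.071]
tool_rot: [-0.0, 1.57, -0.001]
ft_force: [-1.0, -1.8, 2.3]
grip_width: 0.0
```

```bash
python3 -m pendant '[{"travel":[0.001,0,0],"twist":0},{"travel":[0.001,0,0],"twist":0}]'; python3 - <<'E'
from bench import ctrl
import cv2
cv2.imwrite("pics/wrist2.png",ctrl.get_image("wrist")[:,:,::-1])
s=ctrl.get_state();print(s['position'],s['ft_force'])
E
```

```text
time: 2.38
position: [0.5065, -0.0308, 0.0708]
tool_rot: [-0.0, 1.57, -0.001]
ft_force: [-1.6, -2.0, 6.7]
grip_width: 0.003
[ 0.50652583 -0.03080347  0.07078771] [-2.12713395 -1.83615815  6.12702008]
```

View pics/wrist2.png

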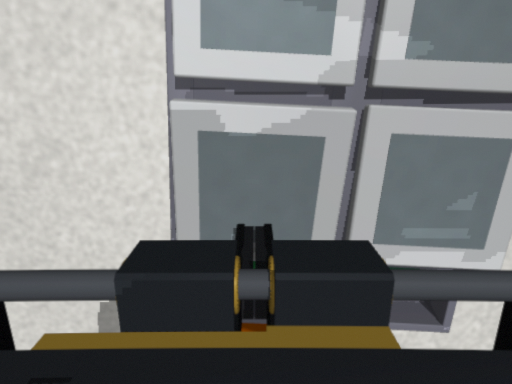

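```bash
python3 - <<'E'
from h import *
p=[.5568,.0462,-.0505]
s=ctrl.get_state()
for n,z in (('home',.068),('proud',.0725),('tilted .12: +y edge up',.0725+.043*.12)):
    print(n,world2pix(lidpts('d',p,z)[:2],s['position'],s['tool_rot']).round(1).tolist())
print('b',world2pix(lidpts('b',p,.068),s['position'],s['tool_rot']).round(1).tolist())
print('c',world2pix(lidpts('c',p,.068),s['position'],s['tool_rot']).round(1).tolist())
im=cv2.imread('pics/wrist2.png')[60:290,150:512]
cv2.imwrite('pics/w2z.png',cv2.resize(im,None,fx=2.2,fy=2.2,interpolation=cv2.INTER_CUBIC))
E
```

```text
home [[173.3, 94.1], [352.5, 103.3]]
proud [[171.1, 94.3], [355.2, 103.8]]
tilted .12: +y edge up [[168.4, 94.5], [358.5, 104.3]]
b [[369.1, 104.1], [550.6, 111.9], [501.6, 271.0], [345.7, 263.1]]
c [[166.2, -162.0], [388.1, -148.0], [354.9, 85.9], [172.9, 76.3]]
```

View pics/w2z.png

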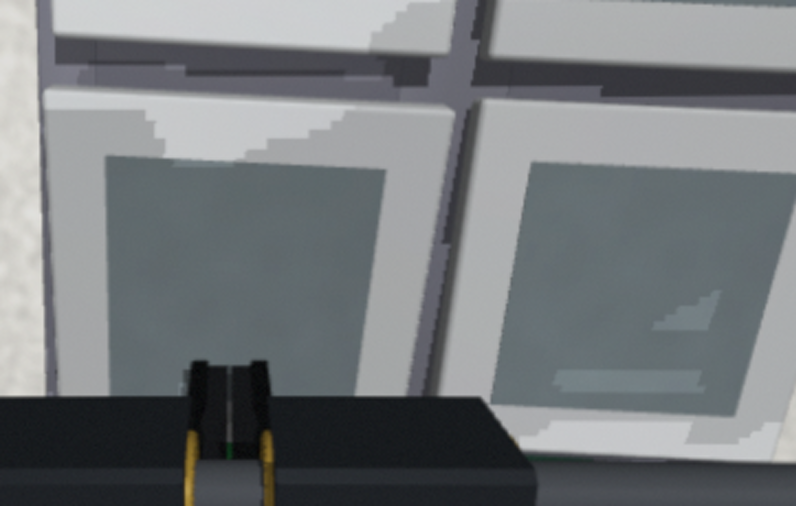

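```bash
python3 -m pendant '[{"travel":[-0.003,0,0],"twist":0},{"travel":[-0.012,0,0],"twist":0},{"travel":[-0.014,0,0],"twist":0},{"travel":[-0.014,0,0],"twist":0}]';python3 - <<'E'
from h import *
s=ctrl.get_state()
im=ctrl.get_image("wrist")[:,:,::-1]
cv2.imwrite("pics/wrist3.png",im)
print(s['position'],s['ft_force'])
im=im[60:290,150:512]
cv2.imwrite('pics/w3z.png',cv2.resize(im,None,fx=2.2,fy=2.2,interpolation=cv2.INTER_CUBIC))
p=[.5568,.0462,-.0505]
for n,z in (('home',.068),('proud',.0725)):
    print(n,world2pix(lidpts('d',p,z)[:2],s['position'],s['tool_rot']).round(1).tolist())
E
```

```text
time: 2.92
position: [0.5067, -0.0306, 0.085]
tool_rot: [-0.0, 1.57, -0.001]
ft_force: [0.2, -0.5, -0.4]
grip_width: 0.005
[ 0.50665372 -0.03064964  0.08497448] [ 0.21554334 -0.53618609 -0.39242949]
home [[179.4, 93.8], [344.4, 102.4]]
proud [[177.5, 94.0], [346.7, 102.8]]
```

View pics/w3z.png

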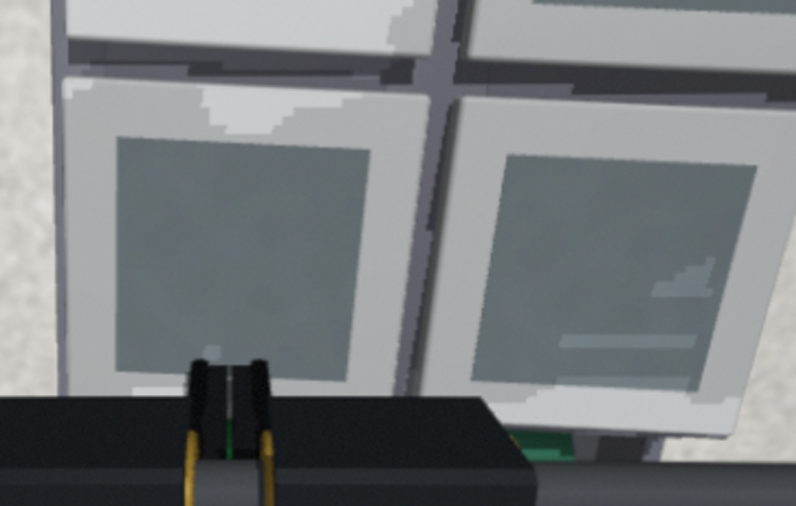

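```bash
python3 -m pendant '[{"travel":[0,0.016,0.001],"twist":0},{"travel":[0,0.032,0.001],"twist":0},{"travel":[0.004,0.032,0.001],"twist":0},{"travel":[0.010,0.032,0.001],"twist":0},{"travel":[0.010,0.032,0.001],"twist":0}]'; python3 -m pendant '[{"travel":[0.0015,0,0],"twist":0},{"travel":[0.003,0,0],"twist":0},{"travel":[0.003,0,0],"twist":0}]'
```

```text
time: 3.6
position: [0.5068, 0.0007, 0.0739]
tool_rot: [0.0, 1.572, -0.002]
ft_force: [0.2, -0.0, 0.3]
grip_width: 0.001
time: 3.98
position: [0.5073, 0.0004, 0.0723]
tool_rot: [0.001, 1.571, -0.002]
ft_force: [-2.7, -0.0, 8.5]
grip_width: 0.001
```

```bash
python3 -m pendant '[{"travel":[0.002,0,0],"twist":0},{"travel":[0.0028,0,0],"twist":0},{"travel":[0.0028,0,0],"twist":0},{"travel":[0.0028,0,0],"twist":0}]'
```

```text
time: 4.47
position: [0.5075, 0.0004, 0.0711]
tool_rot: [0.001, 1.57, -0.003]
ft_force: [-4.1, -0.1, 10.3]
grip_width: 0.004
```

```bash
python3 -m pendant '[{"travel":[0.002,0,0],"twist":0},{"travel":[0.003,0,0],"twist":0},{"travel":[0.003,0,0],"twist":0},{"travel":[0.003,0,0],"twist":0}]'; python3 -m pendant '[{"travel":[0.002,0,0],"twist":0},{"travel":[0.003,0,0],"twist":0},{"travel":[0.003,0,0],"twist":0}]'
```

```text
time: 4.97
position: [0.5076, 0.0004, 0.0696]
tool_rot: [0.002, 1.571, -0.003]
ft_force: [-4.5, 0.4, 10.9]
grip_width: 0.009
time: 5.35
position: [0.5075, 0.0003, 0.0684]
tool_rot: [0.002, 1.571, -0.003]
ft_force: [-5.3, 0.3, 12.1]
grip_width: 0.007
```

```bash
python3 -m pendant '[{"travel":[0.002,0,0],"twist":0},{"travel":[0.003,0,0],"twist":0},{"travel":[0.003,0,0],"twist":0}]'; python3 -m pendant '[{"travel":[0.002,0,0],"twist":0},{"travel":[0.003,0,0],"twist":0},{"travel":[0.003,0,0],"twist":0}]'
```

```text
time: 5.72
position: [0.5075, 0.0004, 0.0683]
tool_rot: [0.003, 1.571, -0.003]
ft_force: [-7.9, 0.8, 20.0]
grip_width: 0.005
time: 6.1
position: [0.5075, 0.0004, 0.0683]
tool_rot: [0.004, 1.571, -0.004]
ft_force: [-8.3, 0.3, 20.7]
grip_width: 0.007
```

```bash
python3 -m pendant '[{"travel":[0.003,0,0],"twist":0},{"travel":[0.003,0,0],"twist":0},{"travel":[0.003,0,0],"twist":0},{"travel":[0.003,0,0],"twist":0},{"travel":[0.003,0,0],"twist":0},{"travel":[0.003,0,0],"twist":0}]'; python3 - <<'E'
from h import *
for n,(a,b,c,d),f in (("wrist",(0,384,0,512),1.5),("side",(150,260,190,350),5)):
    im=ctrl.get_image(n)[:,:,::-1][a:b,c:d]
    cv2.imwrite(f"pics/{n}9.png",cv2.resize(im,None,fx=f,fy=f,interpolation=cv2.INTER_CUBIC))
s=ctrl.get_state();print(s['position'],s['ft_force'],s['torque'])
p=[.5568,.0462,-.0505]
print((1.5*world2pix(lidpts('d',p,.068),s['position'],s['tool_rot'])).round(1).tolist())
E
```

```text
time: 6.85
position: [0.5075, 0.0004, 0.0683]
tool_rot: [0.004, 1.572, -0.004]
ft_force: [-8.9, 0.3, 20.0]
grip_width: 0.009
[5.07507177e-01 3.58954068e-04 6.83476529e-02] [-8.39049136 -0.05416745 20.41304201] [0.11915422 1.99071776 0.02233401]
[[261.7, 239.4], [519.1, 250.9], [491.3, 469.3], [266.6, 460.5]]
```

View pics/wrist9.png

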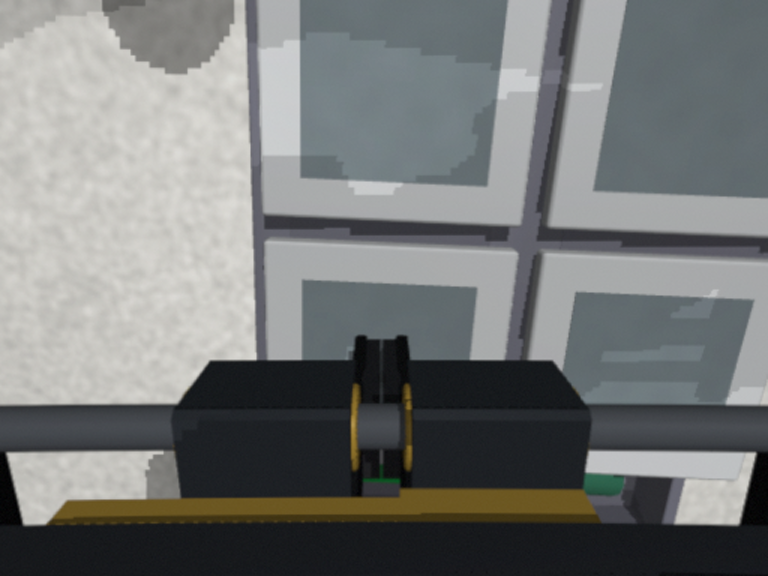

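View pics/side9.png

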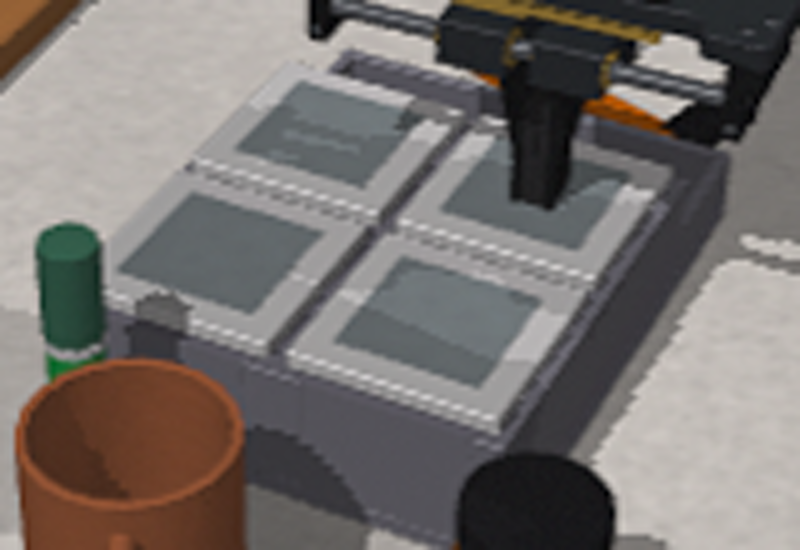

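Lid d now sits level with its neighbours, and the dark gap it had in the first side view is gone. The fingertips are at its middle, near (540,190) in the side crop, and the bystanders in view haven't moved. The push is steady at 20 N.

```bash
python3 -c "
from bench import ctrl
print(ctrl.close_job())"
```

```text
the job is handed in; nothing more can be done
None
```

The loose lid was lid_d (the -x -y corner). It is now pressed home, and I handed the job in with the fingertips still pushing on its middle at about 20 N.

- **Finding it:** In the first wrist picture, lid_d measured 4–6 mm higher than the other three. I pressed near its trough-side edge with about 6 N. The fingertip stopped at z = 70.8 mm, 2.8 mm above a home lid's top. The wrist picture showed the lid tipped, and it levelled again when I let go. I did not press the other three lids.
- **Seating it:** Pressing its middle with 8 to 12 N (read between steps) moved the fingertip from 72.3 mm down to about 68.3 mm. There it stopped hard, and the push held steady at 20 N.
- **Last checks:** The side picture shows all four lids flush and level, and the visible bystanders look unmoved. The wrist also carried a steady sideways force of about 8 N during the final push; nothing slid.
- **Weaker points:** The height-free image fit put the home lids' tops at 63–66 mm instead of 68 mm, so I used it only to compare lids. I judged that the lid is level from the pictures, not from a measurement.

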